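Peel the top bracket tray off the clinging stack and present it to the reader

ROBOT

A 6-joint arm with a two-finger parallel gripper is mounted at the origin on the work surface. World frame = base frame: x ahead of the robot, y to its left, z up, the work surface at z = 0. Lengths are in m, angles in degrees, forces in N, time in s.
With the tool pointing down it reaches from about 0.375 to 0.9 m from the base axis. Payload 3.1 kg.
Tool frame: the origin (TCP) lies at the very end of the fingers, on their centre line; the grasp point (between the pads) lies 19 mm behind it; z points along the fingers, y is the line along which they close (so a half turn about z gives the same grasp; the last joint's range is limited). The gripper opens to 87 mm and grips with 3 to 60 N. Pads are 19 mm wide; open, the fingers measure 117 mm over their backs; the gripper's body (75 mm by 190 mm) begins 51 mm behind the grasp point.
Start: joints at [65.575, 30.224, 82.088, -0, 67.689, -10.227], TCP at [0.153, 0.606, 0.192] pointing down, gripper open.
Joint ranges: [-176.69, 176.69], [-43.24, 126.21], [12.49, 139.97], [-82, 262], [0, 151.66], [-163.58, 163.58]. Speed limits (degrees/s): [159.86, 159.86, 180, 180, 180, 180].

INTERFACE

Orientations are given as a 3x3 rotation matrix whose columns are the frame's x, y, z axes.
In Python, from rig import readout, cams, bot gives the robot as it stands.
- The arm moves only by the shell command python3 -m inch 'ROWS'. ROWS is JSON, a list of rows, each a list of 5 numbers: the shift along the world's x, y, z in cm, then the turn about the world's z in degrees, then the finger opening in cm, from 0 to 8.7. In form: [[dx, dy, dz, twist, fingers], ...]. A call has 1 to 10 rows; each row is the pose to reach, as a shift and turn from the pose commanded when the call began; what a row does not reach only later rows make up. A row lasts 1/12 s, in which the tool goes at most 41.7 mm and 7.16 degrees, less where a joint would pass 70% of its speed; a pose out of reach is approached as far as the arm can. A call with a gripper value outside its range is refused whole. The fingers move at their own pace and stop on an object; the grip force is fixed at half the most. Time passes only in rows, so rows that repeat a pose let the fingers close. It gives the time, the measured TCP pose, the force, the opening and the grip force at its end, in the units of the state.
- readout.read_state(): the state, without advancing time (a new reading comes with each control period).
- cams.capture(name): name is "scene" or "top" or "wrist"; returns a dict with "image" (384x512x3 uint8, blue, green, red), "intrinsics" (3x3 intrinsics, pixels), "xyz" and "rotation" of the camera in the world; the wrist camera has in their place "tool_from_camera" (4x4, takes a point from camera to tool coordinates, whose origin is the TCP and whose axes are the flange's). Camera axes: x right, y down, z forward; pixel columns grow to the right and rows downward; lengths in m; the calibration is good to about 2 mm. A picture is of the moment at which its call begins: read the wrist's pose just before it. There is no depth.
- bot.hand_in(): hands the job in; it is judged then, once.
The state is a dict: "time_s": time; "joint_positions": joint angles; "qvel": joint speeds; "tau": joint torques, N m; "position": TCP position; "tcp_rot": TCP orientation; "force": force on the tool from outside, world axes, zero at the start; "moment": the same for the moment, N m; "opening": opening from 0.0 (shut) to 1.0 (fully open); "grasp_force": force on a finger pad.
Only numpy, scipy, OpenCV 4.12 (cv2) and the standard library are available. Lean on these libraries where they do the work, as an engineer would, in place of code of your own. Each camera call takes 0.05 s, during which the arm holds its last target. There are 200 camera calls.

TASK

Peel the top bracket tray off the nested stack: the trays cling, so take it by its upright corner tab and raise that corner first while the opposite corner stays down under the keeper, then draw it out, leaving the rest of the stack seated in its rack. Then present it to the tray reader: finish while still holding the tray in the gripper, level and still, centred about 8 cm above the round reader window. Leave the tools, the bite plate and the pot where they are.

Things in the scene. Friction and masses are not known exactly. Their poses are not given: they have to be found in the camera images.
- tray: Top tray, loose, 0.12 kg: formed aluminium dish, sloping sides, flat rim; 150 (its x) by 116 (its y) by 16 mm high. Origin: centre of its underside, z up. Rim 3 mm thick, its top 16 mm above the origin. An upright grip tab, the only one on the stack, stands on its rim's +x+y corner, always on the side away from the robot. The heel-to-tab diagonal runs at 0.658 rad from +x towards +y.
- tray_tab (a point): Middle of the grip tab, at 64, 49, 28 mm in the tray's frame (12 mm above the rim's top). The tab is an upright plate 10 mm thick along the diagonal, 28 mm wide across it, rising 24 mm above the rim; fingers closing along the diagonal have free room on both sides.
- tray_heel (a point): Underside of the rim at the corner diagonally across from the tab (the heel), at -75, -58, 13 mm in the tray's frame. At the start it is tucked under the keeper. Two sprung rubber clips on the stack squeeze the middles of the tray's long rims, clinging with about 1 N each until the rim has risen about 6 mm there.
- stack: Rest of the stack: three nested trays of the same size, one loose body, 0.45 kg. Origin: centre of its underside. The top tray sits nested in it, axes alike, origin 27 mm higher, on four rubber feet under its rim, about 1 mm of play at the walls.
- keeper (a point): Point on the stack where the seated heel lies (40 mm above the stack's origin). A steel keeper outside that corner reaches 9 mm along the diagonal over the tray's rim, 5 mm above it, so a straight lift brings the whole stack up. Tilted up 0.15 to 0.4 rad about the heel by its tab, the tray can be drawn out along its diagonal towards the tab (15 mm or more), then lifted.
- rack: Low steel tray rack fixed to the counter, 128 by 94 by 10 mm high, in which the stack's foot sits with 1.5 mm of play. Origin: centre of its underside; the stack's origin is seated 5 mm above it.
- reader_window (a point): Centre of the round glass window (60 mm across) on top of the tray reader, a flat grey block 120 by 120 mm fixed to the counter; the window is 22 mm above the counter. The height of the presented tray is measured from here to the tray's underside.
- scaler: Bystander: chrome scaler with knurled handle, 165 mm long and 9 mm thick, lying on the counter beyond the work. Origin under its middle.
- explorer: Bystander: steel explorer probe, 165 mm long and 9 mm thick, lying on the counter beyond the work. Origin under its middle.
- bite_plate: Bystander: blue acrylic horseshoe bite plate, about 60 by 65 by 6 mm, lying on the counter beyond the work. Origin under its middle.
- pot: Bystander: round white bracket pot, 62 mm across and 38 mm high, standing on the counter between stack and reader, nearer the robot. Origin under its middle.
Things that resemble listed ones, but are neither listed nor needed, are in the scene too. Leave any blue or yellow look-alike of the tray alone. Of the things shaped like the part that bears reader_window, the grey one is meant.

How it is judged:
By the outcome, as a careful person would: the job done as asked, in the order asked, and still so for the second after the job is handed in, while the arm keeps its last pose, push and grip.
It also fails if it takes over 42 s, if anything falls off the work surface, if the arm or the gripper's body presses on something with over 40 N, if the wrist force passes 120 N, or if a joint passes its speed limit or range.

## Working session

There is one attempt and no reset: what is moved stays moved. The work goes in short steps, Python scripts to look and compute and a shell command to move; the robot and the scene stay as the last step left them, time stands still between calls to the robot, and variables do not carry over. Pictures are saved under pics/ and viewed, at most 10 in all, crops included, and the job is handed in when it is done.

```bash
ls; mkdir -p pics; python3 - <<'E'
from rig import readout,cams
import cv2,numpy as np
ims=[]
for n in("scene","top"):
    c=cams.capture(n);print(n,c["intrinsics"],c["xyz"],c["rotation"]);np.savez(f"{n}0.npz",**c);ims.append(c["image"])
cv2.imwrite("pics/a.png",ims[0]);cv2.imwrite("pics/b.png",ims[1])
print(readout.read_state())
E
```

```text
pics
scene [[359.26667286   0.         250.90353882]
 [  0.         359.26667286 185.46729568]
 [  0.           0.           1.        ]] [ 0.80625225 -0.468656    0.57428993] [[ 0.88282166  0.30270805 -0.359157  ]
 [ 0.46970366 -0.57234743  0.67215838]
 [-0.00209483 -0.76209334 -0.64746379]]
top [[424.77071985   0.         251.07174524]
 [  0.         424.77071985 195.55303285]
 [  0.           0.           1.        ]] [0.39776498 0.06187337 1.2355227 ] [[ 0.02514767 -0.99470149  0.09968216]
 [-0.99961628 -0.02617908 -0.0090523 ]
 [ 0.01161393 -0.09941626 -0.99497815]]
{'time_s': 0.1, 'joint_positions': array([ 6.55740893e+01,  3.02726965e+01,  8.21486612e+01,  1.10994996e-03,
        6.76876463e+01, -1.02281144e+01]), 'qvel': array([-0.03391331, -0.00897294, -0.20097295,  0.08296037, -0.1200062 ,
        0.12961988]), 'tau': array([-5.62310615e-04, -4.40988421e+01, -1.77149302e+01,  6.34641806e-02,
        5.33944450e-02, -3.74153717e-05]), 'position': array([0.1529736 , 0.60526761, 0.19148177]), 'tcp_rot': array([[-9.69452833e-01,  2.45276496e-01, -8.03022760e-04],
       [ 2.45277553e-01,  9.69451364e-01, -1.72478789e-03],
       [ 3.55441579e-04, -1.86906397e-03, -9.99998190e-01]]), 'force': array([-0.09808206,  0.4003758 , -0.12569947]), 'moment': array([0.00901022, 0.03354302, 0.00976259]), 'grasp_force': 0.0, 'opening': 0.9976682429917724}
```

View pics/a.png

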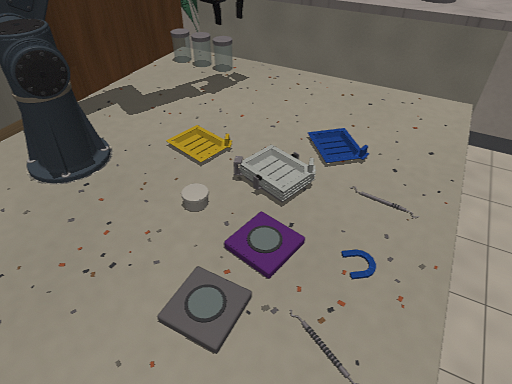

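View pics/b.png

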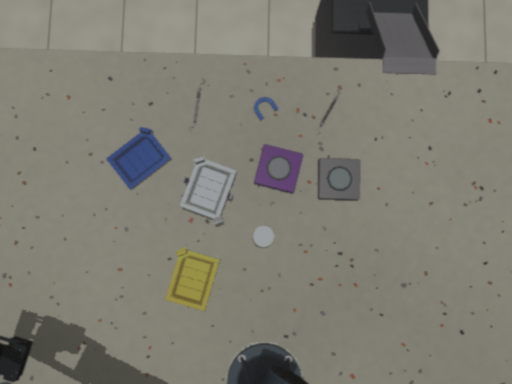

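Seen: the silver stack is at top (208,190) and scene (278,170), with its tab at top (199,161) and scene (311,164). Look-alikes are the blue tray at top (139,158) and the yellow tray at (193,280). The grey reader is at top (340,179) and scene (205,302); the purple look-alike is at top (279,168). I choose the silver tray and the grey reader, and check with one close crop.

```bash
cat > h.py <<'E'
import numpy as np,cv2
def ray(c,p):
    d=c["rotation"]@np.linalg.solve(c["intrinsics"],[p[0],p[1],1.]);return c["xyz"],d
def plane(c,p,z):
    o,d=ray(c,p);return o+d*(z-o[2])/d[2]
def proj(c,P):
    q=c["intrinsics"]@(c["rotation"].T@(np.array(P)-c["xyz"]));return q[:2]/q[2]
def tri(c1,p1,c2,p2):
    A=[];b=[]
    for c,p in((c1,p1),(c2,p2)):
        o,d=ray(c,p);d=d/np.linalg.norm(d);M=np.eye(3)-np.outer(d,d);A.append(M);b.append(M@o)
    return np.linalg.lstsq(np.vstack(A),np.hstack(b),rcond=None)[0]
E
python3 - <<'E'
from h import *
t=dict(np.load("top0.npz"));s=dict(np.load("scene0.npz"))
a=cv2.resize(t["image"][145:235,165:255],(400,400),interpolation=cv2.INTER_CUBIC)   # x4.44
b=cv2.resize(s["image"][135:215,225:325],(400,320),interpolation=cv2.INTER_CUBIC)  # x4
cv2.imwrite("pics/c.png",np.hstack([a,np.vstack([b,np.zeros((80,400,3),np.uint8)])]))
# grey reader window
for c,box in((t,(325,165,356,194)),(s,(180,280,232,325))):
    x0,y0,x1,y1=box;g=c["image"][y0:y1,x0:x1].astype(int)
    print(g[(y1-y0)//2,(x1-x0)//2],g[1,1])
    m=((g[...,1]-g[...,2])>8).astype(np.uint8)
    k=max(cv2.findContours(m,cv2.RETR_EXTERNAL,cv2.CHAIN_APPROX_NONE)[0],key=cv2.contourArea)
    e=cv2.fitEllipse(k);p=np.array(e[0])+[x0,y0];print(e,p,plane(c,p,.022))
print("pot",plane(t,(263,236.5),.038))
E
```

```text
[111 112 103] [101 101 102]
((18.74304962158203, 11.48233413696289), (8.297308921813965, 14.90611743927002), 158.15634155273438) [343.74304962 176.48233414] [ 0.58179549 -0.21567134  0.022     ]
[104 108  99] [121 137 144]
((24.942026138305664, 23.119129180908203), (26.846689224243164, 31.967914581298828), 60.543006896972656) [204.94202614 303.11912918] [ 0.57655289 -0.20713469  0.022     ]
pot [0.40313265 0.01459571 0.038     ]
```

View pics/c.png

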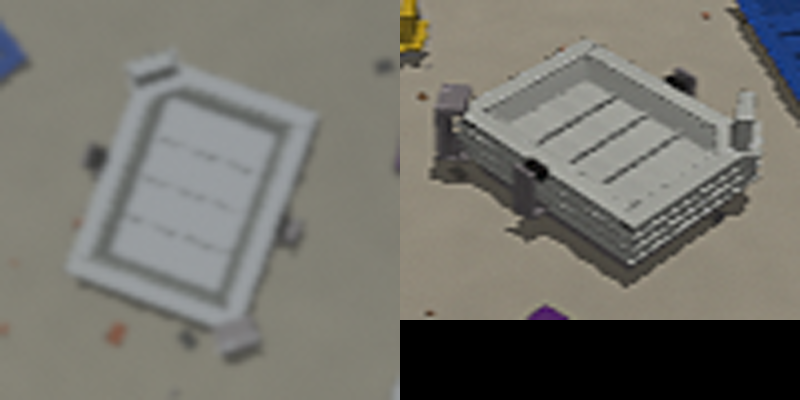

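The crop shows the silver tray with its upright tab at top (199,161). The keeper is at top (218,221), diagonally across. The clean rim corners are at top crop (319,115) and (67,270), and at scene crop (632,228) and (587,42).

```bash
python3 - <<'E'
from h import *
t=dict(np.load("top0.npz"));s=dict(np.load("scene0.npz"))
T=lambda x,y:(x*90/400+165-.5,y*90/400+145-.5)
S=lambda x,y:((x-400)/4+225-.5,y/4+135-.5)
for n,c,f,a,b in(("top",t,T,(319,115),(67,270)),("scene",s,S,(632,230),(587,41))):
    A=plane(c,f(*a),.048);B=plane(c,f(*b),.048);m=(A+B)/2
    d=A-B # = (150,-116)
    yaw=np.arctan2(d[1],d[0])-np.arctan2(-116,150)
    tab=m[:2]+np.array([[np.cos(yaw),-np.sin(yaw)],[np.sin(yaw),np.cos(yaw)]])@[.064,.049]
    print(n,"ctr",m,"len",np.linalg.norm(d),"yaw",np.degrees(yaw),"tab",tab,"tabpx",proj(t,[*tab,.06]),proj(s,[*tab,.06]),"diag",np.degrees(yaw+.658))
print("win top",plane(t,(340,178.5),.022))
E
```

```text
top ctr [0.53566124 0.17251571 0.048     ] len 0.18663111944550492 yaw -18.827661996987434 tab [0.61205024 0.19823965] tabpx [199.45369716 159.90259539] [311.2215704  164.97262471] diag 18.872960922620738
scene ctr [0.53540829 0.16907417 0.048     ] len 0.18729689534541025 yaw -19.104002924765695 tab [0.61192047 0.19442938] tabpx [200.8132872  159.98493736] [310.59401576 165.81865866] diag 18.596619994842477
win top [ 0.57561641 -0.20484955  0.022     ]
```

```bash
python3 -m inch '[[3.4,-3,0,-6,4],[6.8,-6,0,-12,4],[10.2,-9,0,-18,4],[13.6,-12,0,-24,4],[17,-15,0,-30,4],[20.4,-18,0,-36,4],[23.8,-21,0,-42,4],[27.2,-24,0,-48,4],[30.6,-27,0,-54,4],[32,-28,0,-57,4]]'; python3 -m inch '[[3,-3,0,0,4],[6,-6,0,0,4],[9,-9,0,0,4],[12,-11,0,0,4],[13.9,-12.9,-2,0,4],[13.9,-12.9,-5,0,4],[13.9,-12.9,-5,0,4],[13.9,-12.9,-5,0,4],[13.9,-12.9,-5,0,4]]'
python3 - <<'E'
from h import *
from rig import readout,cams
st=readout.read_state();c=cams.capture("wrist");print(st["position"],st["tcp_rot"],st["joint_positions"])
np.savez("w1.npz",pos=st["position"],rot=st["tcp_rot"],**c);cv2.imwrite("pics/d.png",c["image"])
R=st["tcp_rot"];M=c["tool_from_camera"];print(M)
w={"intrinsics":c["intrinsics"],"rotation":R@M[:3,:3],"xyz":st["position"]+R@M[:3,3]}
np.savez("w1c.npz",**w)
print(proj(w,[.612,.196,.072]),proj(w,[*st["position"]]))
E
```

```text
time_s: 0.93
position: [0.4674, 0.3295, 0.192]
tcp_rot: [[-0.318, 0.948, -0.001], [0.948, 0.318, -0.0], [-0.0, -0.001, -1.0]]
force: [-0.2, 1.2, 0.0]
opening: 0.466
grasp_force: 0.0
time_s: 1.68
position: [0.6051, 0.203, 0.1428]
tcp_rot: [[-0.323, 0.946, -0.001], [0.946, 0.323, 0.0], [0.0, -0.0, -1.0]]
force: [0.4, -1.0, 0.4]
opening: 0.459
grasp_force: 0.0
[0.60512355 0.20302792 0.14280392] [[-3.23113294e-01  9.46360144e-01 -5.27235506e-04]
 [ 9.46360233e-01  3.23113418e-01  1.66965251e-04]
 [ 3.28366126e-04 -4.45006025e-04 -9.99999847e-01]] [ 8.52490682e+00  3.44447462e+01  8.27772326e+01  1.56709153e-02
  6.28064785e+01 -1.03335720e+01]
[[-4.95619060e-06 -9.57602973e-01 -2.88091213e-01  7.90455391e-02]
 [ 9.99999995e-01  2.27779640e-05 -9.29165326e-05 -4.92386053e-04]
 [ 9.55392791e-05 -2.88091212e-01  9.57602968e-01 -1.91577223e-01]
 [ 0.00000000e+00  0.00000000e+00  0.00000000e+00  1.00000000e+00]]
[257.73867098 199.39236702] [253.70613384 217.95111644]
```

View pics/d.png

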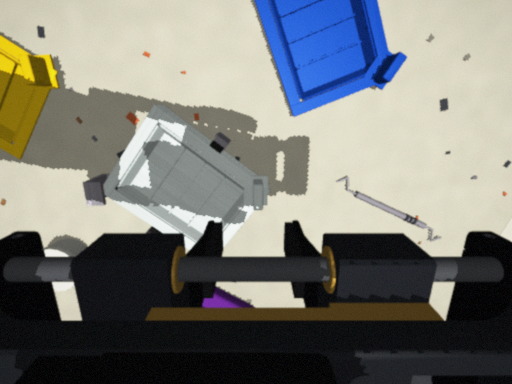

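The wrist view shows the tab at about (260,190), between the finger columns, and the keeper block at (95,190). I zoom in on the tab.

```bash
python3 - <<'E'
import cv2
i=cv2.imread("pics/d.png")[90:260,80:290];cv2.imwrite("pics/e.png",cv2.resize(i,None,fx=3.5,fy=3.5,interpolation=cv2.INTER_CUBIC))
E
```

```text
(no output)
```

View pics/e.png

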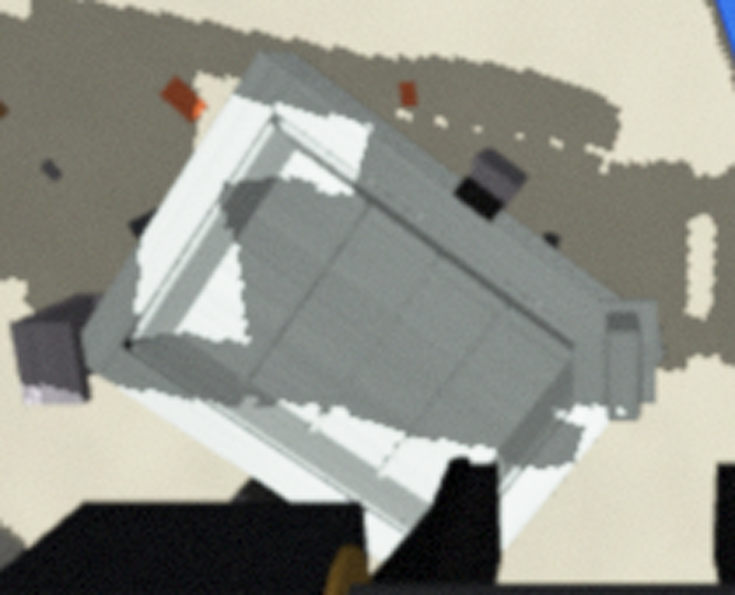

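```bash
python3 - <<'E'
from h import *
w=dict(np.load("w1c.npz"))
f=lambda x,y:(x/3.5+80-.3,y/3.5+90-.3)
for p in((623,373),(623,330),(623,418),(607,373),(640,373)):print(p,plane(w,f(*p),.072))
print("rim far corner",plane(w,f(262,50),.048))
E
```

```text
(623, 373) [0.61087008 0.1991368  0.072     ]
(623, 330) [0.60664123 0.21132557 0.072     ]
(623, 418) [0.61542107 0.18601951 0.072     ]
(607, 373) [0.60648621 0.1976392  0.072     ]
(640, 373) [0.61552784 0.20072797 0.072     ]
rim far corner [0.4839505  0.25039211 0.048     ]
```

```bash
python3 -m inch '[[0,0,0,0,4],[0,0,-3,0,4],[0,0,-5,0,4],[0,0,-5,0,4]]'
```

```text
time_s: 2.07
position: [0.6026, 0.2027, 0.09]
tcp_rot: [[-0.324, 0.946, -0.006], [0.946, 0.324, -0.001], [0.001, -0.006, -1.0]]
force: [-0.9, -0.5, -0.4]
opening: 0.465
grasp_force: 0.0
```

```bash
python3 -m inch '[[0.8,-0.45,0,0,4],[0.8,-0.45,0,0,4],[0.8,-0.45,-1.3,0,4],[0.8,-0.45,-2.6,0,4],[0.8,-0.45,-2.6,0,4],[0.8,-0.45,-2.6,0,4]]'
```

```text
time_s: 2.57
position: [0.6134, 0.1978, 0.0663]
tcp_rot: [[-0.322, 0.947, -0.001], [0.947, 0.322, -0.0], [0.0, -0.001, -1.0]]
force: [0.1, -0.7, -0.1]
opening: 0.459
grasp_force: 0.0
```

```bash
python3 -m inch '[[-0.2,0,-0.2,0,2],[-0.2,0,-0.2,0,1.6],[-0.2,0,-0.2,0,1.4],[-0.2,0,-0.2,0,1.4]]'; python3 -m inch '[[0,0,0,0,1.2],[0,0,0,0,1.1],[0,0,0,0,0.9],[0,0,0,0,0.9],[0,0,0,0,0.9],[0,0,0,0,0.9]]'
```

```text
time_s: 2.9
position: [0.6119, 0.1979, 0.0648]
tcp_rot: [[-0.322, 0.947, 0.001], [0.947, 0.322, 0.0], [-0.0, 0.001, -1.0]]
force: [0.3, 0.8, 0.2]
opening: 0.242
grasp_force: 0.0
time_s: 3.4
position: [0.6116, 0.1978, 0.0643]
tcp_rot: [[-0.322, 0.947, -0.0], [0.947, 0.322, 0.0], [0.0, -0.0, -1.0]]
force: [-0.8, 0.9, 0.8]
opening: 0.108
grasp_force: 0.0
```

```bash
python3 -m inch '[[0,0,0,0,0.7],[0,0,0,0,0.7],[0,0,0,0,0.7],[0,0,0,0,0.7]]'
```

```text
time_s: 3.73
position: [0.6116, 0.1978, 0.0643]
tcp_rot: [[-0.322, 0.947, -0.0], [0.947, 0.322, 0.0], [0.0, -0.0, -1.0]]
force: [-0.3, -0.4, 1.0]
opening: 0.084
grasp_force: 0.0
```

```bash
python3 - <<'E'
from h import *
from rig import cams
c=cams.capture("scene");w=cams.capture("wrist")["image"]
a=cv2.resize(c["image"][115:215,245:345],(400,400),interpolation=cv2.INTER_CUBIC)
b=cv2.resize(w[130:260,180:310],(400,400),interpolation=cv2.INTER_CUBIC)
cv2.imwrite("pics/f.png",np.hstack([a,b]))
print(proj(c,[.6116,.1978,.0643]))
E
```

```text
[311.16942347 163.5627477 ]
```

View pics/f.png

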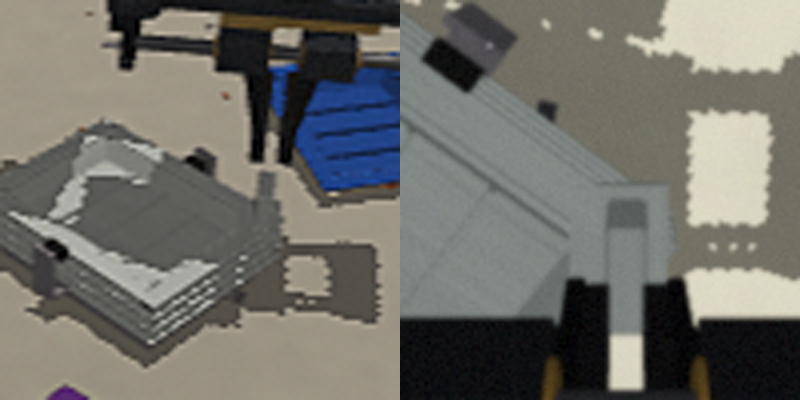

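The scene view shows the fingertips at about scene (313,155), still some 5 to 10 mm above the tab top at (312,158). The wrist view shows the gap centred on the tab. I open a little, go lower and close again.

```bash
python3 -m inch '[[0,0,0,0,2],[0,0,0,0,2],[0,0,-0.6,0,2],[0,0,-1.2,0,2],[0,0,-1.2,0,2],[0,0,-1.2,0,2]]'; python3 -m inch '[[0,0,0,0,1.2],[0,0,0,0,1.0],[0,0,0,0,0.9],[0,0,0,0,0.9],[0,0,0,0,0.9],[0,0,0,0,0.9]]'
```

```text
time_s: 4.33
position: [0.6109, 0.1977, 0.0514]
tcp_rot: [[-0.322, 0.947, -0.002], [0.947, 0.322, -0.0], [0.0, -0.002, -1.0]]
force: [-0.7, -0.4, -0.0]
opening: 0.228
grasp_force: 0.0
time_s: 4.83
position: [0.6117, 0.1978, 0.0525]
tcp_rot: [[-0.322, 0.947, 0.0], [0.947, 0.322, 0.0], [-0.0, 0.0, -1.0]]
force: [0.4, 0.5, 0.4]
opening: 0.107
grasp_force: 0.0
```

```bash
python3 -m inch '[[0,0,0,0,0.7],[0,0,0,0,0.7],[0,0,0,0,0.7],[0,0,0,0,0.7]]'; python3 - <<'E'
from h import *
from rig import cams
c=cams.capture("scene")
cv2.imwrite("pics/g.png",cv2.resize(c["image"][115:215,245:345],(600,600),interpolation=cv2.INTER_CUBIC))
E
```

```text
time_s: 5.17
position: [0.6116, 0.1978, 0.0524]
tcp_rot: [[-0.322, 0.947, 0.0], [0.947, 0.322, 0.0], [0.0, 0.0, -1.0]]
force: [-0.4, 0.6, 0.5]
opening: 0.079
grasp_force: 0.0
```

View pics/g.png

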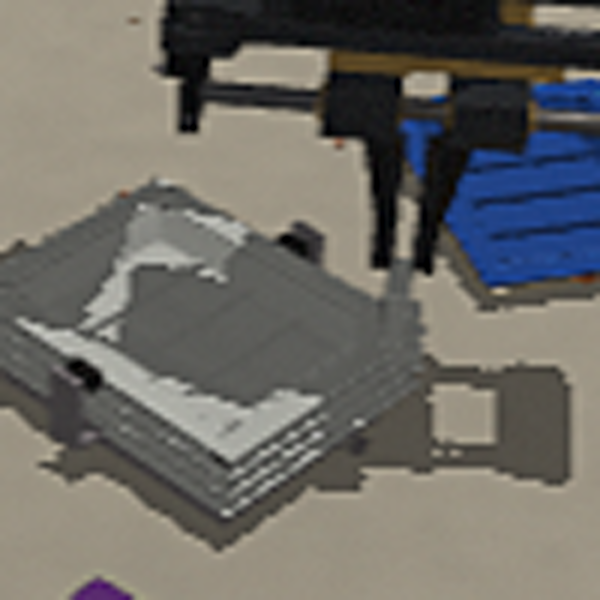

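Tip at crop (403,270), scene (312,160). That is about 20 mm higher than the reported TCP projects, so only the very tips reach the tab top. I go down in small, force-watched steps.

```bash
python3 -m inch '[[0,0,0,0,2],[0,0,0,0,2],[0,0,-0.4,0,2],[0,0,-0.8,0,2],[0,0,-0.8,0,2]]'; python3 -m inch '[[0,0,0,0,1.2],[0,0,0,0,0.9],[0,0,0,0,0.7],[0,0,0,0,0.7],[0,0,0,0,0.7],[0,0,0,0,0.7]]'
```

```text
time_s: 5.63
position: [0.6108, 0.1977, 0.0432]
tcp_rot: [[-0.322, 0.947, -0.002], [0.947, 0.322, -0.0], [0.0, -0.002, -1.0]]
force: [0.3, 0.5, -0.3]
opening: 0.224
grasp_force: 0.0
time_s: 6.13
position: [0.6117, 0.1979, 0.0444]
tcp_rot: [[-0.322, 0.947, 0.0], [0.947, 0.322, 0.0], [-0.0, 0.0, -1.0]]
force: [1.3, 0.1, 0.4]
opening: 0.084
grasp_force: 0.0
```

```bash
python3 -m inch '[[0,0,0,0,2],[0,0,0,0,2],[0,0,-0.3,0,2],[0,0,-0.6,0,2],[0,0,-0.6,0,2]]'; python3 -m inch '[[0,0,0,0,1.2],[0,0,0,0,0.9],[0,0,0,0,0.7],[0,0,0,0,0.7],[0,0,0,0,0.7],[0,0,0,0,0.7]]'
python3 - <<'E'
from h import *
from rig import cams
c=cams.capture("scene");w=cams.capture("wrist")["image"]
a=cv2.resize(c["image"][135:195,285:345],(400,400),interpolation=cv2.INTER_CUBIC)
b=cv2.resize(w[150:250,205:305],(400,400),interpolation=cv2.INTER_CUBIC)
cv2.imwrite("pics/h.png",np.hstack([a,b]))
E
```

```text
time_s: 6.55
position: [0.611, 0.1977, 0.0375]
tcp_rot: [[-0.322, 0.947, -0.001], [0.947, 0.322, -0.0], [0.0, -0.001, -1.0]]
force: [0.6, -0.2, 0.4]
opening: 0.225
grasp_force: 0.0
time_s: 7.05
position: [0.6118, 0.1979, 0.0384]
tcp_rot: [[-0.322, 0.947, 0.0], [0.947, 0.322, 0.0], [-0.0, 0.0, -1.0]]
force: [1.1, -1.3, -0.7]
opening: 0.106
grasp_force: 30.0
```

View pics/h.png

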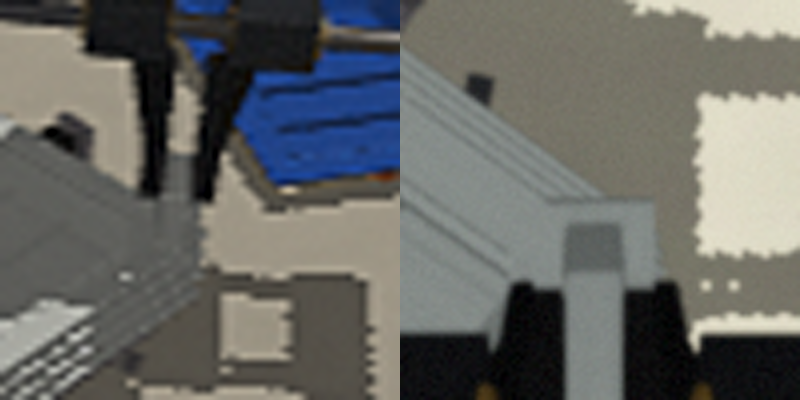

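Gripped at 30 N, with tips at scene (312,165) and tab top at about (312,158). The overlap is shallow, so I take it 3 mm deeper.

```bash
python3 -m inch '[[0,0,0,0,1.5],[0,0,0,0,1.5],[0,0,-0.3,0,1.5],[0,0,-0.3,0,1.5],[0,0,-0.3,0,1.5],[0,0,-0.3,0,0.9],[0,0,-0.3,0,0.7],[0,0,-0.3,0,0.7],[0,0,-0.3,0,0.7],[0,0,-0.3,0,0.7]]'
```

```text
time_s: 7.98
position: [0.6118, 0.1978, 0.0354]
tcp_rot: [[-0.322, 0.947, 0.0], [0.947, 0.322, 0.0], [-0.0, 0.0, -1.0]]
force: [0.9, 0.5, -1.1]
opening: 0.112
grasp_force: 30.0
```

```bash
python3 -m inch '[[0,0,0.1,0,0.7],[0,0,0.2,0,0.7],[-0.05,-0.02,0.3,0,0.7],[-0.07,-0.02,0.45,0,0.7],[-0.08,-0.03,0.6,0,0.7],[-0.1,-0.03,0.7,0,0.7],[-0.1,-0.03,0.7,0,0.7]]'
python3 - <<'E'
from h import *
from rig import cams
c=cams.capture("scene");np.savez("s2.npz",**c)
a=cv2.resize(c["image"][115:215,225:345],(720,600),interpolation=cv2.INTER_CUBIC)
cv2.imwrite("pics/i.png",a)
E
```

```text
time_s: 8.57
position: [0.6108, 0.1978, 0.0427]
tcp_rot: [[-0.322, 0.947, 0.0], [0.947, 0.322, 0.001], [0.001, 0.001, -1.0]]
force: [-0.4, 1.8, -1.5]
opening: 0.112
grasp_force: 30.1
```

```bash
python3 -m inch '[[-0.03,-0.01,0.2,0,0.7],[-0.07,-0.02,0.4,0,0.7],[-0.12,-0.04,0.7,0,0.7],[-0.17,-0.06,0.9,0,0.7],[-0.22,-0.07,1.1,0,0.7],[-0.27,-0.09,1.4,0,0.7],[-0.27,-0.09,1.4,0,0.7]]'
cat > chk.py <<'E'
from h import *
from rig import cams,readout
s=dict(np.load("scene0.npz"));c=cams.capture("scene")
g=lambda i:cv2.cvtColor(i,cv2.COLOR_BGR2GRAY).astype(np.float32)
def shift(x0,y0,x1,y1):
    a,b=g(s["image"])[y0:y1,x0:x1],g(c["image"])[y0:y1,x0:x1]
    return np.round(cv2.phaseCorrelate(a,b)[0],2),round(float(np.abs(a-b).mean()),1)
print("stack low front",shift(264,186,304,204),"keeper",shift(230,154,246,184),"clip post",shift(252,172,264,192))
cv2.imwrite("pics/last.png",cv2.resize(c["image"][115:215,225:345],(720,600),interpolation=cv2.INTER_CUBIC))
E
python3 chk.py
```

```text
time_s: 9.2
position: [0.6079, 0.1965, 0.057]
tcp_rot: [[-0.322, 0.947, 0.0], [0.947, 0.322, -0.0], [-0.0, 0.0, -1.0]]
force: [0.1, -1.7, -3.9]
opening: 0.109
grasp_force: 30.7
stack low front (array([1.34, 0.55]), 18.5) keeper (array([-0.02, -0.44]), 29.8) clip post (array([ 1.27, -0.32]), 17.5)
```

View pics/last.png

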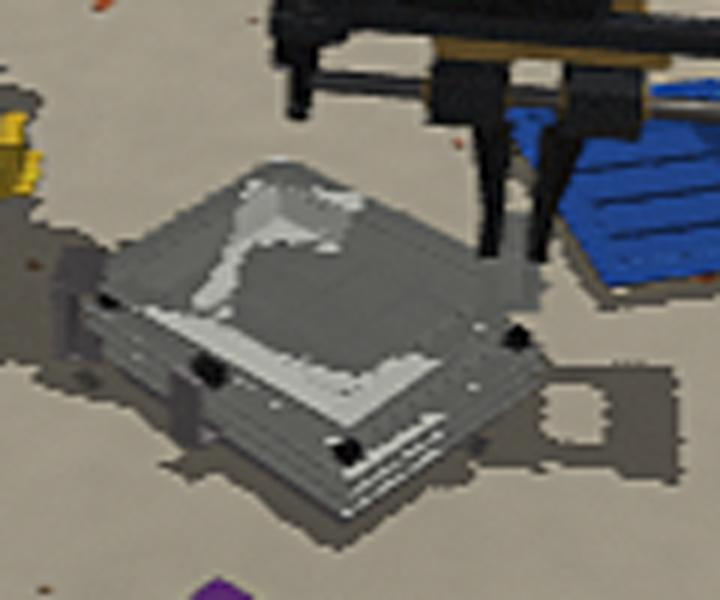

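The picture shows the tray tilted with its tab corner up and the heel under the keeper. The rubber feet of the stack are exposed, and the stack's bottom corner at scene (282,201) is unchanged. I continue the arc.

```bash
python3 -m inch '[[-0.08,-0.03,0.3,0,0.7],[-0.15,-0.05,0.6,0,0.7],[-0.23,-0.08,0.9,0,0.7],[-0.32,-0.11,1.2,0,0.7],[-0.4,-0.13,1.5,0,0.7],[-0.48,-0.16,1.8,0,0.7],[-0.55,-0.19,2.0,0,0.7],[-0.55,-0.19,2.0,0,0.7]]'
python3 chk.py
```

```text
time_s: 9.92
position: [0.6023, 0.1947, 0.0769]
tcp_rot: [[-0.322, 0.947, 0.0], [0.947, 0.322, 0.0], [-0.0, 0.0, -1.0]]
force: [-1.3, -0.4, -2.6]
opening: 0.107
grasp_force: 31.4
stack low front (array([0.92, 0.33]), 18.0) keeper (array([ 0.56, -0.85]), 30.7) clip post (array([ 1.62, -0.76]), 19.4)
```

```bash
python3 -m inch '[[0.2,0.07,0,0,0.7],[0.4,0.14,0,0,0.7],[0.7,0.23,0,0,0.7],[1.0,0.33,0,0,0.7],[1.2,0.4,0,0,0.7]]'; python3 -m inch '[[0.3,0.1,0,0,0.7],[0.6,0.2,0,0,0.7],[0.9,0.3,0,0,0.7],[1.2,0.4,0,0,0.7],[1.4,0.47,0.1,0,0.7],[1.4,0.47,0.1,0,0.7]]'; python3 chk.py
```

```text
time_s: 10.38
position: [0.6152, 0.1989, 0.0764]
tcp_rot: [[-0.322, 0.947, 0.001], [0.947, 0.322, 0.0], [-0.0, 0.001, -1.0]]
force: [-0.6, 0.0, -0.6]
opening: 0.108
grasp_force: 29.8
time_s: 10.88
position: [0.6293, 0.2036, 0.0776]
tcp_rot: [[-0.322, 0.947, 0.001], [0.947, 0.322, 0.0], [-0.0, 0.001, -1.0]]
force: [-0.1, -0.1, -1.0]
opening: 0.112
grasp_force: 29.9
stack low front (array([ 4.55, -0.28]), 25.0) keeper (array([ 0.35, -1.1 ]), 29.5) clip post (array([ 1.31, -1.31]), 22.3)
```

```bash
python3 -m inch '[[0.1,0.03,0.3,0,0.7],[0.2,0.07,0.7,0,0.7],[0.2,0.07,1.2,0,0.7],[0.2,0.07,1.8,0,0.7],[0.2,0.07,2.6,0,0.7],[0.2,0.07,3.4,0,0.7],[0.2,0.07,4.4,0,0.7],[0.2,0.07,5.4,0,0.7],[0.2,0.07,6.4,0,0.7],[0.2,0.07,6.4,0,0.7]]'; python3 - <<'E'
from h import *
from rig import cams
c=cams.capture("scene");np.savez("s3.npz",**c)
t=cams.capture("top");np.savez("t3.npz",**t)
a=cv2.resize(c["image"][85:215,225:355],(520,520),interpolation=cv2.INTER_CUBIC)
b=cv2.resize(t["image"][130:240,170:240],(280,440),interpolation=cv2.INTER_CUBIC)
cv2.imwrite("pics/j.png",np.hstack([a,np.vstack([b,np.zeros((80,280,3),np.uint8)])]))
E
```

```text
time_s: 11.77
position: [0.6323, 0.2045, 0.1446]
tcp_rot: [[-0.322, 0.947, 0.005], [0.947, 0.322, 0.001], [-0.001, 0.005, -1.0]]
force: [-0.5, -0.2, -1.4]
opening: 0.104
grasp_force: 30.1
```

View pics/j.png

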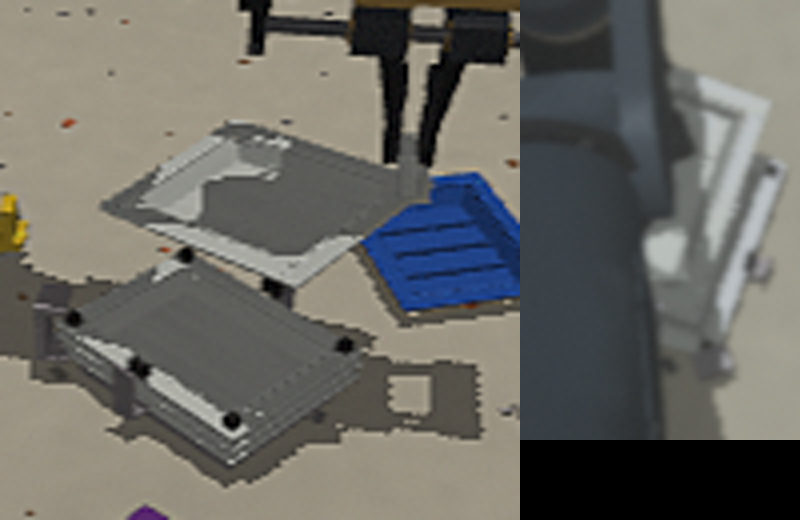

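The tray is out and held by its tab at scene (328,125). The stack is seated with its bottom corner at scene (283,201), as before. I check the level from the rim corners in this picture: (105,205), (232,123), (295,286).

```bash
cat > pose.py <<'E'
from h import *
def pose(c,px):
    # px: dict of scene pixels for tray points
    O=dict(heel=(-75,-58,16),far=(-75,58,16),near=(75,-58,16),tabc=(75,58,16),tabtop=(64,49,40))
    k=list(px);o=np.array([O[i] for i in k],float)/1000;p=np.array([px[i] for i in k],float)
    ok,r,t=cv2.solvePnP(o,p,c["intrinsics"],None,flags=cv2.SOLVEPNP_SQPNP)
    r,t=cv2.solvePnPRefineLM(o,p,c["intrinsics"],None,r,t)
    R=c["rotation"]@cv2.Rodrigues(r)[0];x=c["rotation"]@t.ravel()+c["xyz"]
    q=cv2.projectPoints(o,r,t,c["intrinsics"],None)[0][:,0]
    print("origin",x.round(4),"up",R[:,2].round(3),"yaw",np.degrees(np.arctan2(R[1,0],R[0,0])).round(1),"err",(q-p).round(1).tolist())
    return R,x
E
python3 - <<'E'
from pose import *
c=dict(np.load("s3.npz"));f=lambda x,y:(x/4+225-.4,y/4+85-.4)
R,x=pose(c,dict(heel=f(103,206),far=f(232,122),near=f(296,287),tabc=f(430,195)))
R,x=pose(c,dict(heel=f(103,206),far=f(232,122),near=f(296,287),tabtop=f(408,138)))
# expected if level, tab grip unmoved: diag 18.8
for P in((-75,-58),(-75,58),(75,-58),(75,58)):
  pass
tab=np.array([.6323,.2045]);yaw=np.radians(-18.9);A=np.array([[np.cos(yaw),-np.sin(yaw)],[np.sin(yaw),np.cos(yaw)]])
for z in(.13,.14,.15):print(z,[((proj(c,[*(tab+A@(np.array(P)-[64,49])/1000),z])-[224.6,84.6])*4).round(0) for P in((-75,-58),(-75,58),(75,-58),(75,58))])
E
```

```text
origin [0.5524 0.205  0.1075] up [-0.122 -0.036  0.992] yaw -18.1 err [[-0.2, -0.4], [0.3, 0.4], [0.2, 0.4], [-0.2, -0.4]]
origin [0.5621 0.184  0.1257] up [-0.191 -0.061  0.98 ] yaw -18.9 err [[-0.7, 0.8], [0.7, -0.8], [0.4, -0.8], [-0.4, 0.9]]
0.13 [array([ 89., 199.]), array([227., 129.]), array([285., 313.]), array([424., 227.])]
0.14 [array([ 88., 184.]), array([228., 115.]), array([287., 297.]), array([426., 212.])]
0.15 [array([ 88., 168.]), array([229., 100.]), array([289., 281.]), array([429., 197.])]
```

The tray hangs about 0.15 rad tab-up, because it pivoted in the grip. I will carry it to a clear patch of counter right of the reader and press it flat there while still gripping, which levels it in the pads.

```bash
python3 -m inch '[[-0.2,-1,0,0,0.7],[-0.5,-3,0,0,0.7],[-1,-6,0,0,0.7],[-1.6,-9,0,0,0.7],[-2.2,-12,0,0,0.7],[-2.7,-15,0,0,0.7],[-3.3,-18,0,0,0.7],[-3.8,-21,0,0,0.7],[-4.4,-24,0,0,0.7],[-4.9,-27,0,0,0.7]]'; python3 -m inch '[[-0.5,-3,0,0,0.7],[-1.1,-6,0,0,0.7],[-1.6,-9,0,0,0.7],[-2.2,-12,0,0,0.7],[-2.7,-15,0,0,0.7],[-3.3,-18,0,0,0.7],[-3.8,-21,0,0,0.7],[-4.4,-24,0,0,0.7],[-4.9,-27,0,0,0.7],[-5.3,-29.5,0,0,0.7]]'; python3 -m inch '[[-0.3,-1,-1,0,0.7],[-0.3,-1.4,-3,0,0.7],[-0.3,-1.4,-5,0,0.7],[-0.3,-1.4,-7,0,0.7],[-0.3,-1.4,-9,0,0.7],[-0.3,-1.4,-9.5,0,0.7],[-0.3,-1.4,-9.5,0,0.7]]'
```

```text
time_s: 12.7
position: [0.5797, -0.0676, 0.1406]
tcp_rot: [[-0.322, 0.947, -0.002], [0.947, 0.322, 0.0], [0.001, -0.002, -1.0]]
force: [0.2, -0.4, -1.6]
opening: 0.109
grasp_force: 29.9
time_s: 13.53
position: [0.5266, -0.3631, 0.1404]
tcp_rot: [[-0.321, 0.947, -0.002], [0.947, 0.321, 0.001], [0.001, -0.001, -1.0]]
force: [0.1, -0.1, -1.9]
opening: 0.109
grasp_force: 29.9
time_s: 14.12
position: [0.5233, -0.3724, 0.0434]
tcp_rot: [[-0.322, 0.947, -0.005], [0.947, 0.322, 0.005], [0.006, -0.003, -1.0]]
force: [1.2, 0.6, -2.2]
opening: 0.108
grasp_force: 29.9
```

```bash
python3 -m inch '[[0,0,-0.5,0,0.7],[0,0,-1,0,0.7],[0,0,-1.5,0,0.7],[0,0,-2,0,0.7],[0,0,-2.4,0,0.7],[0,0,-2.4,0,0.7]]';python3 -m inch '[[0,0,-0.3,0,0.7],[0,0,-0.6,0,0.7],[0,0,-0.9,0,0.7],[0,0,-0.9,0,0.7]]'
```

```text
time_s: 14.62
position: [0.5254, -0.3748, 0.0219]
tcp_rot: [[-0.322, 0.947, -0.0], [0.947, 0.322, 0.0], [0.0, -0.0, -1.0]]
force: [0.2, -0.2, 0.2]
opening: 0.11
grasp_force: 29.0
time_s: 14.95
position: [0.5254, -0.3748, 0.013]
tcp_rot: [[-0.322, 0.947, -0.0], [0.947, 0.322, 0.0], [0.0, -0.0, -1.0]]
force: [1.4, 0.6, 0.6]
opening: 0.106
grasp_force: 29.4
```

```bash
python3 -m inch '[[0,0,-0.25,0,0.7],[0,0,-0.5,0,0.7],[0,0,-0.5,0,0.7]]';python3 -m inch '[[0,0,-0.15,0,0.7],[0,0,-0.3,0,0.7],[0,0,-0.3,0,0.7]]';python3 -m inch '[[0,0,-0.1,0,0.7],[0,0,-0.2,0,0.7],[0,0,-0.2,0,0.7]]'
```

```text
time_s: 15.2
position: [0.5253, -0.3748, 0.008]
tcp_rot: [[-0.322, 0.947, -0.0], [0.947, 0.322, 0.0], [0.0, -0.0, -1.0]]
force: [1.9, 0.3, 0.7]
opening: 0.111
grasp_force: 29.7
time_s: 15.45
position: [0.5254, -0.3749, 0.0052]
tcp_rot: [[-0.322, 0.947, -0.0], [0.947, 0.322, 0.0], [0.0, -0.0, -1.0]]
force: [0.8, 1.0, 0.8]
opening: 0.105
grasp_force: 29.9
time_s: 15.7
position: [0.5257, -0.375, 0.0041]
tcp_rot: [[-0.322, 0.947, 0.001], [0.947, 0.322, -0.0], [-0.001, 0.0, -1.0]]
force: [0.8, 1.3, 4.8]
opening: 0.105
grasp_force: 30.0
```

The force step to 4.8 N shows the tray is flat on the counter. I regrip 4 mm deeper here so the pads hold it level firmly.

```bash
python3 -m inch '[[0,0,0,0,1.5],[0,0,0,0,1.5],[0,0,0,0,1.5],[0,0,-0.2,0,1.5],[0,0,-0.4,0,1.5],[0,0,-0.4,0,1.5]]';python3 -m inch '[[0,0,0,0,1.2],[0,0,0,0,0.9],[0,0,0,0,0.7],[0,0,0,0,0.7],[0,0,0,0,0.7],[0,0,0,0,0.7]]'
```

```text
time_s: 16.2
position: [0.5249, -0.3745, -0.0015]
tcp_rot: [[-0.322, 0.947, -0.001], [0.947, 0.322, 0.001], [0.001, -0.001, -1.0]]
force: [0.5, -0.0, 0.6]
opening: 0.169
grasp_force: 0.0
time_s: 16.7
position: [0.5254, -0.3748, -0.0007]
tcp_rot: [[-0.322, 0.947, -0.0], [0.947, 0.322, -0.0], [-0.0, -0.0, -1.0]]
force: [0.4, 0.6, -1.8]
opening: 0.111
grasp_force: 30.0
```

```bash
python3 -m inch '[[0,0,0.5,0,0.7],[0,0,1.5,0,0.7],[0,0,3,0,0.7],[0,0,5,0,0.7],[0,0,7,0,0.7],[0,0,9,0,0.7],[0,0,10.2,0,0.7],[0.6,1,10.2,0,0.7],[1.6,2.5,10.2,0,0.7],[3,4.5,10.2,0,0.7]]';python3 -m inch '[[1.6,2.5,0,0,0.7],[3.2,5,0,0,0.7],[4.8,7.5,0,0,0.7],[6.4,10,0,0,0.7],[7.7,12,0,0,0.7],[8.7,13.5,0,0,0.7],[9.4,14.6,0,0,0.7],[9.7,15,0,0,0.7],[9.7,15,0,0,0.7],[9.7,15,0,0,0.7]]'
python3 - <<'E'
from h import *
from rig import cams
c=cams.capture("scene");np.savez("s4.npz",**c);t=cams.capture("top");np.savez("t4.npz",**t)
E
```

```text
time_s: 17.53
position: [0.5549, -0.3296, 0.101]
tcp_rot: [[-0.32, 0.947, -0.001], [0.947, 0.32, 0.0], [0.001, -0.0, -1.0]]
force: [0.3, 0.2, -1.8]
opening: 0.112
grasp_force: 30.0
time_s: 18.37
position: [0.6519, -0.1801, 0.1009]
tcp_rot: [[-0.322, 0.947, -0.001], [0.947, 0.322, -0.0], [0.0, -0.001, -1.0]]
force: [0.4, -0.7, -0.5]
opening: 0.11
grasp_force: 30.0
```

```bash
python3 - <<'E'
from pose import *
c=dict(np.load("s4.npz"));tt=dict(np.load("t4.npz"))
tab=np.array([.6519,-.1801]);yaw=np.radians(18.8)-.658;A=np.array([[np.cos(yaw),-np.sin(yaw)],[np.sin(yaw),np.cos(yaw)]])
N=("heel","near","tabc","far");Q=((-75,-58),(75,-58),(75,58),(-75,58))
pred=np.array([proj(c,[*(tab+A@(np.array(P)-[64,49])/1000),.118]) for P in Q]);print("pred",pred.round(1).tolist())
i=c["image"].astype(int);b,g,r=i[...,0],i[...,1],i[...,2]
for nm,p in(("in",pred.mean(0)),("out",pred[0]+[-12,0]),("out2",pred[1]+[0,15])):
    print(nm,i[int(p[1]),int(p[0])])
m=((b-r>=0)&(g>75)&(abs(b-g)<14)).astype(np.uint8)
x0,y0=pred.min(0).astype(int)-15;x1,y1=pred.max(0).astype(int)+15
z=np.zeros_like(m);z[y0:y1,x0:x1]=m[y0:y1,x0:x1]
k=max(cv2.findContours(z,cv2.RETR_EXTERNAL,cv2.CHAIN_APPROX_NONE)[0],key=cv2.contourArea)
h=cv2.convexHull(k);print(cv2.contourArea(h))
for e in(3,4,6,8):
    print(e,cv2.approxPolyDP(h,e,True)[:,0].tolist())
E
```

```text
pred [[141.3, 260.1], [198.5, 325.6], [260.4, 276.1], [200.4, 223.5]]
in [112 117 116]
out [167 189 198]
out2 [70 71 74]
22.0
3 [[254, 240], [251, 245], [250, 240]]
4 [[254, 240], [251, 245]]
6 [[254, 240]]
8 [[254, 240]]
```

```bash
python3 - <<'E'
from pose import *
c=dict(np.load("s4.npz"))
i=c["image"].astype(int);b,g,r=i[...,0],i[...,1],i[...,2]
pred=np.array([[141.3,260.1],[198.5,325.6],[260.4,276.1],[200.4,223.5]])
z=np.zeros(b.shape,np.uint8)
s=(slice(205,345),slice(120,280))
for th in(7,9,12):
    z[:]=0;z[s]=((r-b<=th)&(g>r-1)&(g>80))[s]
    z2=cv2.morphologyEx(z,cv2.MORPH_OPEN,np.ones((3,3)))
    k=max(cv2.findContours(z2,cv2.RETR_EXTERNAL,cv2.CHAIN_APPROX_NONE)[0],key=cv2.contourArea)
    h=cv2.convexHull(k);print(th,cv2.contourArea(h))
    for e in(4,8):print(e,cv2.approxPolyDP(h,e,True)[:,0].tolist())
S=z2[212:340:4,130:276:3]
print("\n".join("".join(".#"[v] for v in q) for q in S))
E
```

```text
7 4005.5
4 [[155, 259], [175, 240], [213, 247], [236, 257], [256, 283], [209, 303], [179, 288]]
8 [[155, 259], [175, 240], [213, 247], [256, 283], [209, 303]]
9 5515.5
4 [[143, 260], [175, 240], [213, 247], [236, 257], [256, 283], [198, 325]]
8 [[143, 260], [175, 240], [213, 247], [256, 283], [198, 325]]
12 5515.5
4 [[143, 260], [175, 240], [213, 247], [236, 257], [256, 283], [198, 325]]
8 [[143, 260], [175, 240], [213, 247], [256, 283], [198, 325]]
.................................................
.................................................
.................................................
.................................................
.................................................
......................#.###......................
.....................######......................
...............##.........###...........##.......
.............####........................#.......
............#####...########.....................
.........########..###..######...................
.......###########.######.##..#.##...............
.....###################.############...##....
[... 253 characters left out ...]

............########.########.##########.#.......
............#######.##..########.######..........
.............##############.#.#######............
..............####.######.##########.............
................##########.###.###...............
.................#####...###.####................
..................#############..................
...................###########...................
....................########.....................
.....................#####.......................
.......................#.........................
.................................................
.................................................
.................................................
```

By image, the heel at (143,260) and the near corner at (198,325) match a level, centred tray to within 2 px. I let it settle and hand in.

```bash
python3 -m inch '[[0,0,0,0,0.7],[0,0,0,0,0.7],[0,0,0,0,0.7],[0,0,0,0,0.7],[0,0,0,0,0.7],[0,0,0,0,0.7]]'; python3 -c "
from rig import bot;print(bot.hand_in())"
```

```text
time_s: 18.97
position: [0.6524, -0.18, 0.1014]
tcp_rot: [[-0.322, 0.947, -0.0], [0.947, 0.322, -0.0], [-0.0, -0.0, -1.0]]
force: [0.5, 0.1, -0.2]
opening: 0.107
grasp_force: 30.0
the job is handed in; nothing more can be done
None
```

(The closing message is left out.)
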